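# Load the analyser's reagent carriage by colour

### The arm

A 7-joint arm with a two-finger parallel gripper is mounted at the origin on the work surface. World frame = base frame: x ahead of the robot, y to its left, z up, the work surface at z = 0. Lengths are in mm, angles in rad, forces in N, time in s.
With the tool pointing down it reaches from about 375 to 925 mm from the base axis. Payload 3.1 kg.
Tool frame: the origin (TCP) lies midway between the tips of the shut fingers; the grasp point (between the pads) lies 19 mm behind it; z points along the fingers, y is the line along which they close (so a half turn about z gives the same grasp; the last joint's range is limited). The gripper opens to 85 mm and grips with 20 to 120 N. Pads are 22 mm wide; open, the fingers measure 114 mm over their backs; the gripper's body (76 mm by 85 mm) begins 54 mm behind the grasp point. The pads swing forward as they close: fully open they stand 13 mm farther back than shut.
Start: joints at [-1.406, 0.383, 0.044, 1.598, -0.018, 1.161, -0.05], TCP at [168.837, 627.691, 199.669] pointing down, gripper open.
Joint ranges: [-2.61, 2.61], [-0.41, 2.15], [-1.48, 1.57], [0, 2.5], [-1.57, 4.71], [0.05, 1.97], [-2.85, 2.85]. Speed limits (rad/s): [2.79, 2.79, 3.14, 3.14, 3.14, 3.14, 3.14].

### API

Orientations are given as a unit quaternion [w, x, y, z].
In Python, from rig import r gives the robot as it stands. Calls block until the motion is done:
- r.move_pose(position, orientation): joint-space move of the TCP to a pose.
- r.line_to(position, frame=None, rate=150, guard=None): straight line of the TCP; frame=None keeps the orientation; rate is the mean speed in mm/s. With guard (N) it stops when the force on the tool has changed by that much, and returns True; else False.
- r.movej(angles): joint-space move.
- r.gripper_to(opening, newtons=None): opening from 0.0 (shut) to 1.0 (fully open); newtons is the grip in N (None keeps the last); returns when the fingers have stopped.
- r.pause(seconds).
- r.ik(position, orientation): joint angles nearest the present ones, or None.
- r.state(): the state.
- r.camera(name): name is "side" or "top" or "wrist"; returns the picture (384x512x3 uint8, red, green, blue); there is no depth.
- r.get_calibration(name): a dict with "fovy" (degrees; the focal length in pixels is half the picture's height over the tangent of half this angle, whatever the lens; pixels are square), "cx", "cy" (the principal point, pixels), "view" (4x4, takes a point from world to camera coordinates). Camera axes: x right, y down, z forward; pixel columns grow to the right and rows downward; lengths in mm; the calibration is good to about 2 mm. The wrist camera is an equidistant fisheye: a pixel r from the principal point sees the ray r / f radians off the axis. A picture is of the moment at which its call begins: read the wrist's pose just before it. get_calibration takes no time and is no camera call; for the wrist camera it gives the pose at the moment of the call.
A pose or a line that the arm cannot do raises r.IKError and nothing moves.
- r.hand_in(): hands the job in; it is judged then, once.
The state is a dict: "clock": time; "qpos": joint angles; "joint_velocities": joint speeds; "effort": joint torques, N m; "eef_pos": TCP position; "tcp_rot": TCP orientation; "force": force on the tool from outside, world axes, zero at the start; "ft_torque": the same for the moment, N m; "finger_gap": opening from 0.0 (shut) to 1.0 (fully open); "finger_force": force on a finger pad.
Only numpy, scipy, OpenCV 4.12 (cv2) and the standard library are available. Lean on these libraries where they do the work, as an engineer would, in place of code of your own. Each camera call takes 0.05 s, during which the arm holds its last target. There are 200 camera calls.

### The job

Load the analyser's reagent carriage: stand the blue cartridge upright in the blue bay and the yellow cartridge in the yellow bay, setting them down gently (never drop one; you may put one down on the clear bench to take it another way). Then push the loaded carriage in by its black tab until it clicks fully home. Leave the red cartridge in the rack and the bottles, jar and microplate where they are.

Things in the scene. Friction and masses are not known exactly. Their poses are not given: they have to be found in the camera images.
- cart_blue: sealed reagent cartridge: white box 60 (own x) x 30 (own y) x 55 mm (z), flat blue lid and blue label on its broad faces, about 110 g; stands upright; origin at the centre of its underside, x along its length (both ends alike). One of blue and yellow starts free on the bench, the other in a rack lane beside the red one.
- cart_yellow: sealed reagent cartridge: white box 60 (own x) x 30 (own y) x 55 mm (z), flat yellow lid and yellow label on its broad faces, about 110 g; stands upright; origin at the centre of its underside, x along its length (both ends alike). One of blue and yellow starts free on the bench, the other in a rack lane beside the red one.
- cart_red: sealed reagent cartridge: white box 60 (own x) x 30 (own y) x 55 mm (z), flat red lid and red label on its broad faces, about 110 g; stands upright; origin at the centre of its underside, x along its length (both ends alike). Stays in its lane of the rack.
- rack: fixed grey rack, origin on the bench at its centre. Two lanes along its x, centred at y = +-20.5 mm, 36 mm wide between 5 mm walls 60 mm long and 56 mm high: a cartridge in it can be reached only at its two ends. No floor: cartridges stand on the bench, lengthwise along the lane. Cross bars 6 mm thick, 8 mm high at x = +-36 mm close the lane ends.
- loader: fixed base of the analyser's loading port, origin on the bench under the centre of the carriage when it is home. 170 mm wide (y), x from -130 to +95 mm, side rails 16 mm high; white dock block 70 mm high at x from 50 to 95 mm. The carriage slides in along +x of this frame.
- carriage (a joint): how far the carriage is still pulled out, in m: 0 is fully home against its stop, 0.072 fully out; it slides with slight friction (1.5 N) and over the last 13 mm a sprung ball resists it (about 6 N), snaps over at about 6 mm and then holds it home.
- bay_blue (a point): centre of the blue bay's floor on the carriage, 14 mm above the bench; x along the slide (+x inwards) and the cartridge's length, z up. Two blue end guides 68 mm apart (40 wide, 6 thick, top 10 mm flared 4 mm outwards) rise 70 mm above this floor, higher than the cartridge; sideways two kerbs 38 mm apart (4 thick, 8 high). Broad faces stay open to fingers above the kerbs.
- bay_yellow (a point): the same for the yellow bay (yellow guides and kerbs), 70 mm beside the blue one, centre to centre.
- push_tab (a point): middle of the outer face of the carriage's black push tab, 50 mm above the bench, axes as the bays': the face looks to -x; tab 44 mm wide, 6 mm thick, from 12 to 64 mm above the bench.
- amber_bottle: amber bottle 48 mm across, 105 mm high, bystander; origin at the centre of its underside
- wash_bottle: pink bottle with white cap, 44 mm across, 90 mm high, bystander; origin at the centre of its underside
- microplate: clear 128 x 86 x 14 mm well plate, bystander; origin at the centre of its underside
- jar: white jar with green lid, 56 mm across, 60 mm high, bystander; origin at the centre of its underside
Not all that is in view belongs to the job. There is more than one size of the cart_yellow; the job needs the smallest.

How it is judged (in metres and radians):
On the way, in this order (a step that is already met when the one before it is completed fails the run):
1. the blue cartridge stands in the blue bay and the yellow one in the yellow bay, both let go (x of cart_blue in the frame of bay_blue between -0.007 and 0.007 m and y of cart_blue in the frame of bay_blue between -0.007 and 0.007 m and z of cart_blue in the frame of bay_blue between -0.005 and 0.005 m and angle between each of cart_blue, cart_yellow's own z axis and vertical below 0.08 rad and x of cart_yellow in the frame of bay_yellow between -0.007 and 0.007 m and y of cart_yellow in the frame of bay_yellow between -0.007 and 0.007 m and z of cart_yellow in the frame of bay_yellow between -0.005 and 0.005 m and contact force between the fingers and cart_blue below 0.2 N and contact force between the fingers and cart_yellow below 0.2 N), for 0.2 s.
2. the carriage is pushed home and held by its detent (value of joint carriage below 0.003 m), for 0.2 s.
At the end, for the whole second after the job is handed in: Blue cartridge in the blue bay, yellow in the yellow (each within 7 mm of the bay centre along x and y, 5 mm in height, tilt under 0.08 rad), let go and at rest; carriage within 3 mm of home; red cartridge upright (tilt under 0.1 rad) within 20 mm of its start (all of step 1 and value of joint carriage below 0.003 m and linear speed of each of cart_blue, cart_yellow below 0.02 m/s and distance of cart_red from where it was at the start of the episode below 0.02 m and angle between cart_red's own z axis and vertical below 0.1 rad); the robot touches nothing.
It fails at once if a cartridge falls freely (faster than 0.5 m/s, a drop of more than about 13 mm) with no finger on it ((linear speed of cart_blue above 0.5 m/s and contact force between the fingers and cart_blue below 0.05 N) or (linear speed of cart_yellow above 0.5 m/s and contact force between the fingers and cart_yellow below 0.05 N) or (linear speed of cart_red above 0.5 m/s and contact force between the fingers and cart_red below 0.05 N)).
It fails at once if the red cartridge is moved more than 30 mm (distance of cart_red from where it was at the start of the episode above 0.03 m).
It fails at once if a bottle, the jar or the microplate is moved more than 30 mm or knocked over (distance of any of amber_bottle, wash_bottle, jar, microplate from where it was at the start of the episode above 0.03 m or angle between any of amber_bottle, wash_bottle, jar's own z axis and vertical above 0.5 rad).
It also fails if it takes over 72 s, if anything falls off the work surface, if the arm or the gripper's body presses on something with over 40 N, if the wrist force passes 120 N, or if a joint passes its speed limit or range.

## Working session

There is one attempt and no reset: what is moved stays moved. The work goes in short steps, each a Python script; the robot and the scene stay as the last script left them, time stands still between calls to the robot, and variables do not carry over. Pictures are saved under pics/ and viewed, at most 10 in all, crops included, and the job is handed in when it is done.

```bash
ls; mkdir -p pics; python3 - <<'E'
from rig import r
import cv2,numpy as np
for n in ("side","top"):
    im=r.camera(n); cv2.imwrite(f"pics/{n}0.png",im[:,:,::-1])
    c=r.get_calibration(n); print(n,c["fovy"],c["cx"],c["cy"],np.round(c["view"],3).tolist())
c=r.get_calibration("wrist"); print(c["fovy"],c["cx"],c["cy"],np.round(c["view"],3).tolist())
print(r.state())
E
```

```text
pics
side 49.409294832471225 258.00389415563967 190.15801657638144 [[-0.983, -0.183, 0.014, 574.871], [-0.134, 0.66, -0.74, 159.98], [0.126, -0.729, -0.673, 1173.667], [0.0, 0.0, 0.0, 1.0]]
top 44.59863702168141 248.70737980275112 194.6068027622204 [[0.029, -1.0, 0.006, -63.819], [-0.996, -0.03, -0.081, 591.788], [0.082, -0.003, -0.997, 1355.733], [0.0, 0.0, 0.0, 1.0]]
65.70646984690485 254.74904762947077 190.99968470688435 [[0.26, 0.966, -0.003, -648.8], [0.927, -0.248, 0.282, -36.511], [0.271, -0.076, -0.959, 380.098], [0.0, 0.0, 0.0, 1.0]]
{'clock': 0.1, 'qpos': array([-1.40580236,  0.38378322,  0.04379408,  1.5994678 , -0.01791764,
        1.16119213, -0.04991209]), 'joint_velocities': array([-0.00224549, -0.00128779,  0.00118705, -0.00409992,  0.00078775,
        0.00122525, -0.00169255]), 'effort': array([ 2.24872972e-03, -4.34727180e+01,  1.02900188e+00, -2.50455093e+01,
        1.08524429e-02,  5.44940180e-03, -1.57976778e-06]), 'eef_pos': array([168.58279465, 626.76491493, 198.36925403]), 'tcp_rot': array([-1.12150973e-04,  1.30969860e-01,  9.91385588e-01, -1.22434500e-03]), 'force': array([-0.66628292, -0.28279329,  0.21777568]), 'ft_torque': array([-0.03842064, -0.06642681,  0.04481914]), 'finger_force': 0.0, 'finger_gap': 1.0012319053420327}
```

View pictures.

View pics/side0.png

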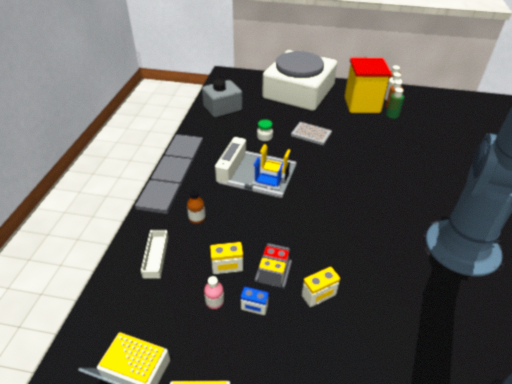

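View pics/top0.png

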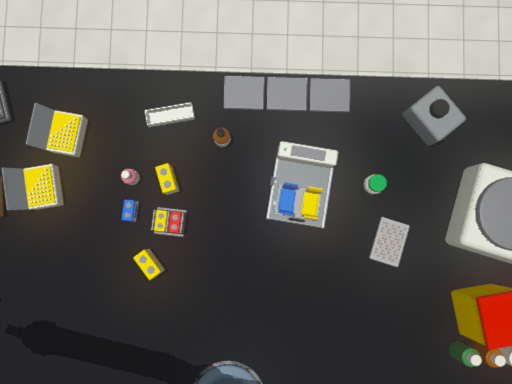

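```bash
cat > h.py <<'E'
from rig import r
import cv2, numpy as np
def snap(n,name=None):
    c=r.get_calibration(n); im=r.camera(n)
    if name: cv2.imwrite(f"pics/{name}.png",im[:,:,::-1]); np.savez(f"pics/{name}.npz",im=im,n=n,**{k:c[k] for k in("fovy","cx","cy","view")})
    return im,dict(c,n=n)
def load(name):
    d=np.load(f"pics/{name}.npz"); return d["im"],{k:(str(d[k]) if k=="n" else d[k]) for k in("n","fovy","cx","cy","view")}
def ray(c,u,v):
    f=192/np.tan(np.radians(c["fovy"])/2); d=np.array([u-c["cx"],v-c["cy"]])/f
    if c["n"]=="wrist":
        t=np.hypot(*d)+1e-12; d=np.r_[d/t*np.sin(t),np.cos(t)]
    else: d=np.r_[d,1]; d/=np.linalg.norm(d)
    V=np.array(c["view"]); return -V[:3,:3].T@V[:3,3], V[:3,:3].T@d
def plane(c,p,z):
    o,d=ray(c,*p); return o+d*(z-o[2])/d[2]
def tri(*obs):
    A=0;b=0
    for c,p in obs:
        o,d=ray(c,*p); P=np.eye(3)-np.outer(d,d); A=A+P; b=b+P@o
    X=np.linalg.solve(A,b); return X,[round(float(np.linalg.norm(np.cross(X-ray(c,*p)[0],ray(c,*p)[1]))),1) for c,p in obs]
HSV=dict(blue=((100,120,60),(130,255,255)),yellow=((22,150,90),(35,255,255)),red=((0,150,90),(8,255,255)),green=((45,100,50),(85,255,255)))
def blobs(im,col,amin=40):
    m=cv2.inRange(cv2.cvtColor(im,cv2.COLOR_RGB2HSV),*HSV[col])
    cs,_=cv2.findContours(m,cv2.RETR_EXTERNAL,cv2.CHAIN_APPROX_NONE)
    return sorted([k for k in cs if cv2.contourArea(k)>amin],key=cv2.contourArea,reverse=True)
def cen(k): m=cv2.moments(k); return m["m10"]/m["m00"],m["m01"]/m["m00"]
def quat(psi): return [0,np.cos(psi/2),np.sin(psi/2),0]
E
python3 - <<'E'
from h import *
im,c=snap("top")
np.set_printoptions(precision=1,suppress=True)
for nm,p,z in [("blue",(130,210),55),("rack",(169,221),56),("yel",(161,220),55),("red",(176,222),55),("pink",(130,176),90),("amber",(222,137),105),("bigY1",(167,179),60),("bigY2",(149,264),60),("bayB",(288,200),60),("bayY",(312,203),60),("carr",(300,220),14),("dock",(307,154),70),("jar",(376,183),60),("plate",(390,242),14)]:
    print(nm,plane(c,p,z))
_,w=snap("wrist"); s=r.state()
o,d=ray(w,w["cx"],w["cy"]); print("cam",o-s["eef_pos"],d, "yaw",2*np.degrees(np.arctan2(s["tcp_rot"][2],s["tcp_rot"][1])))
E
```

```text
blue [536.4 293.1  55. ]
rack [508.2 179.8  56. ]
yel [510.4 202.9  55. ]
red [506.  159.8  55. ]
pink [630.6 289.1  90. ]
amber [746.5  33.5 105. ]
bigY1 [628.5 190.1  60. ]
bigY2 [384.9 230.4  60. ]
bayB [ 578.3 -159.4   60. ]
bayY [ 571.8 -228.4   60. ]
carr [ 523.4 -200.2   14. ]
dock [ 711.6 -210.1   70. ]
jar [ 635.  -411.8   60. ]
plate [ 466.4 -467.2   14. ]
cam [-69.5  19.2 174.7] [ 0.3 -0.1 -1. ] yaw 164.95104686165314
```

```bash
python3 - <<'E'
from h import *
q=quat(np.pi)
for nm,p in [("a1",(530,295,210)),("a2",(530,185,210)),("b1",(590,-160,250)),("b2",(560,-240,250))]:
    r.move_pose(list(p),q); r.pause(.3); snap("wrist",nm); s=r.state(); print(nm,s["clock"],s["eef_pos"].round(1),s["force"].round(1),s["qpos"].round(2))
a=[cv2.imread(f"pics/{n}.png") for n in("a1","a2","b1","b2")]
cv2.imwrite("pics/m1.png",cv2.resize(np.vstack([np.hstack(a[:2]),np.hstack(a[2:])]),(800,600),interpolation=cv2.INTER_AREA))
E
```

```text
a1 2.3333 [529.8 295.5 209.9] [0.3 0.  0.4] [-0.81  0.3   0.28  1.71 -0.09  1.15  1.07]
a2 3.2 [529.8 186.3 209.9] [ 0.3 -0.1 -0.2] [-0.7   0.21  0.33  1.82 -0.07  1.13  1.23]
b1 4.875 [ 590.2 -159.1  249.9] [ 0.1 -0.2  0.9] [-0.27  0.3   0.58  1.66 -0.17  1.23  1.91]
b2 5.6583 [ 560.7 -238.5  249.8] [-0.1  0.4  0.9] [-0.17  0.3   0.61  1.67 -0.18  1.23  2.06]
```

View pics/m1.png

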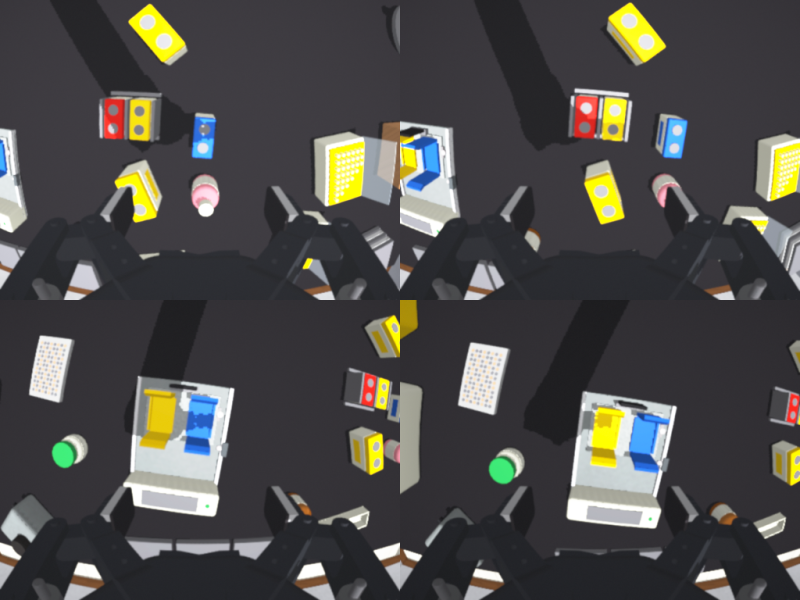

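```bash
python3 - <<'E'
from h import *
np.set_printoptions(precision=1,suppress=True)
q=quat(np.pi)
for nm,p in [("b3",(648,-155,150)),("b4",(648,-235,150))]:
    r.move_pose(list(p),q); r.pause(.3); snap("wrist",nm)
print(r.state()["clock"])
A=[load("a1"),load("a2")]
for col in("blue","yellow","red"):
    L=[]
    for im,c in A:
        L.append([(k,cen(k)) for k in blobs(im,col,80)])
    for k,p in L[0]:
        X0=plane(A[0][1],p,55)
        for k2,p2 in L[1]:
            if np.linalg.norm(plane(A[1][1],p2,55)-X0)<15:
                X,e=tri((A[0][1],p),(A[1][1],p2)); 
                bx=cv2.boxPoints(cv2.minAreaRect(k2)); W=np.array([plane(A[1][1],b,X[2]) for b in bx])
                d1,d2=W[1]-W[0],W[2]-W[1]; dl=d1 if np.linalg.norm(d1)>np.linalg.norm(d2) else d2
                print(col,X,e,"size",np.linalg.norm(d1),np.linalg.norm(d2),"yaw",np.degrees(np.arctan2(dl[1],dl[0]))%180,"box c",W.mean(0)[:2])
o=[]
for n in("b3","b4"):
    im,c=load(n); u=[]
    print(n,[ (cen(k),cv2.contourArea(k)) for col in("blue","yellow") for k in blobs(im,col,60)])
    V=c["view"]; 
    o.append(cv2.resize(im[60:320,130:380,::-1],None,fx=1.6*2/2,fy=1.6,interpolation=cv2.INTER_CUBIC))
cv2.imwrite("pics/m2.png",np.hstack(o)); print(np.hstack(o).shape)
E
```

```text
7.45
blue [537.6 302.4  51.8] [0.1, 0.1] size 62.82823403809623 33.783649642541725 yaw 175.12728831798344 box c [538.3 303.1]
yellow [385.5 237.9  65.9] [0.3, 0.3] size 43.643257108117325 84.19522368285277 yaw 38.80315374646588 box c [383.9 238.4]
yellow [607.4 561.8  48.4] [0.0, 0.0] size 127.71137000442326 80.34666912013918 yaw 10.610768487711368 box c [606.7 571.6]
yellow [510.1 208.   50.7] [0.3, 0.3] size 62.213627461009175 32.10501795179745 yaw 174.49520371592172 box c [510.8 208. ]
yellow [637.8 195.2  49.8] [1.3, 1.3] size 43.14093559648989 91.29878252806235 yaw 19.504266609054778 box c [642.8 195.5]
red [506.7 167.3  51.6] [0.2, 0.2] size 61.25915610276747 31.351953622303018 yaw 175.46498632430425 box c [507.5 167.4]
b3 [((254.9904843980035, 112.3211964522963), 4641.5), ((184.63142899985004, 104.19946768630979), 4446.0), ((501.538805136795, 170.8297040759352), 298.5)]
b4 [((332.70516136286966, 112.30237265264815), 4446.5), ((262.40415687949314, 99.7899494625952), 4683.0)]
(416, 800, 3)
```

View pics/m2.png

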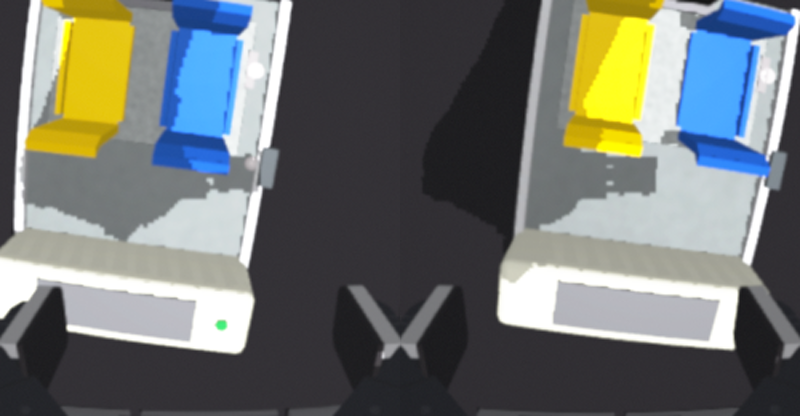

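```bash
python3 - <<'E'
from h import *
np.set_printoptions(precision=1,suppress=True)
T=snap("top","t1"); S=snap("side","s1")
def near(im,c,col,X,z=55):
    L=[(np.linalg.norm(plane(c,cen(k),z)[:2]-X[:2]),i,k) for i,k in enumerate(blobs(im,col,25))]
    return min(L)[2]
for col,X in(("blue",(537,302)),("yellow",(510,208)),("red",(507,167))):
    kt,ks=near(*T,col,X),near(*S,col,X); pt,ps=cen(kt),cen(ks)
    print(col,"top",np.array(pt),cv2.contourArea(kt),plane(T[1],pt,55),"side",np.array(ps),cv2.contourArea(ks),plane(S[1],ps,55),"tri",tri((T[1],pt),(S[1],ps)))
    for n in("a1","a2"):
        im,c=load(n); k=near(im,c,col,X); print("   ",n,np.array(cen(k)),plane(c,cen(k),55),cv2.minAreaRect(k))
E
```

```text
blue top [127.6 209.8] 227.5 [536.7 300.1  55. ] side [254.1 294.6] 344.0 [538.7 301.9  55. ] tri (array([537.9, 300.7,  53.1]), [1.1, 1.1])
    a1 [260.2 176.4] [536.9 302.3  55. ] ((260.17449951171875, 176.49343872070312), (28.327882766723633, 52.7574348449707), 4.969740867614746)
    a2 [351.4 176.9] [536.8 301.3  55. ] ((351.53839111328125, 177.039306640625), (26.547399520874023, 51.95297622680664), 8.841814041137695)
yellow top [160.1 220.3] 203.5 [509.4 205.5  55. ] side [271.9 264.7] 245.5 [511.3 207.1  55. ] tri (array([510.4, 205.8,  53.4]), [1.0, 1.0])
    a1 [178.8 153.5] [509.7 209.1  55. ] ((178.5653076171875, 153.59605407714844), (26.924381256103516, 52.52461242675781), 2.6630008220672607)
    a2 [273.3 152.3] [509.2 207.7  55. ] ((273.22119140625, 152.69529724121094), (28.571664810180664, 53.95345687866211), 5.906141757965088)
red top [174.3 221.9] 194.5 [506.1 164.6  55. ] side [275.8 252.4] 209.0 [507.7 166.1  55. ] tri (array([507. , 164.9,  53.6]), [0.8, 0.8])
    a1 [145.8 151.5] [506.4 168.6  55. ] ((145.99998474121094, 151.5), (23.999996185302734, 50.99999237060547), 0.0)
    a2 [237.4 149.4] [506.  167.5  55. ] ((237.63034057617188, 149.91439819335938), (28.070228576660156, 53.14630126953125), 3.5763344764709473)
```

```bash
cat >> h.py <<'E'
def wrect(c,k,z):
    P=np.array([plane(c,p,z)[:2] for p in k[:,0,:].astype(float)]).astype(np.float32)
    (x,y),(w,h),_=rc=cv2.minAreaRect(P); B=cv2.boxPoints(rc); e=[B[1]-B[0],B[2]-B[1]]; l=max(e,key=np.linalg.norm)
    a=(np.degrees(np.arctan2(l[1],l[0]))+90)%180-90
    return np.array([x,y]),max(w,h),min(w,h),a,P
E
python3 - <<'E'
from h import *
np.set_printoptions(precision=1,suppress=True)
for col in("blue","yellow"):
    C=[]
    for n in("b3","b4"):
        im,c=load(n); k=min(blobs(im,col,1000),key=lambda k:abs(cen(k)[1]-108)); x,w,h,a,P=wrect(c,k,84); print(col,n,x,w,h,a)
        t=np.radians(-5); ex=np.array([np.cos(t),np.sin(t)]); ey=np.array([-ex[1],ex[0]])
        C.append((c,[k[np.argmax(P@(sx*ex+sy*ey)),0].astype(float) for sx in(1,-1) for sy in(1,-1)]))
    for i in range(4):
        X,e=tri((C[0][0],C[0][1][i]),(C[1][0],C[1][1][i])); print("  corner",X,e)
for n in("a1","a2"):
    im,c=load(n)
    for col,X in(("blue",(537,302)),("yellow",(510,208)),("red",(507,167))):
        k=min(blobs(im,col,80),key=lambda k:np.linalg.norm(plane(c,cen(k),55)[:2]-X)); print(n,col,wrect(c,k,55)[:4])
# black tab on b1,b2
o=[load(n)[0] for n in("b1","b2")]
o=[cv2.resize(i[85:165,a:a+110,::-1],None,fx=3.6,fy=3.6,interpolation=cv2.INTER_CUBIC) for i,a in zip(o,(165,220))]
cv2.imwrite("pics/m3.png",np.hstack(o))
E
```

```text
blue b3 [ 581.3 -156.3] 90.02140045166016 40.667110443115234 -7.5842896
blue b4 [ 580.7 -163.4] 88.89984130859375 55.27830123901367 -7.213669
  corner [ 627.8 -142.4   83.8] [0.3, 0.3]
  corner [ 621.9 -181.5   84.6] [0.1, 0.1]
  corner [ 541.5 -130.6   83.1] [0.4, 0.4]
  corner [ 535.4 -169.8   86.2] [0.3, 0.3]
yellow b3 [ 572.7 -218.9] 88.39207458496094 52.211570739746094 -7.845688
yellow b4 [ 571.7 -224.7] 89.56375885009766 41.02070617675781 -7.8014755
  corner [ 618.1 -212.4   82.2] [0.3, 0.3]
  corner [ 612.6 -250.5   81.5] [0.1, 0.1]
  corner [ 531.8 -199.4   87.1] [0.6, 0.6]
  corner [ 525.5 -238.2   82.2] [0.3, 0.3]
a1 blue (array([537.7, 302.3]), 62.016048431396484, 32.42408752441406, np.float32(-4.4703064))
a1 yellow (array([510.3, 208.7]), 61.290077209472656, 31.75191879272461, np.float32(-5.0866165))
a1 red (array([507.1, 168.5]), 60.98912811279297, 31.247407913208008, np.float32(-4.6764297))
a2 blue (array([537.5, 301.6]), 62.13668441772461, 33.70024108886719, np.float32(-4.697441))
a2 yellow (array([510.1, 207.5]), 61.679527282714844, 31.937915802001953, np.float32(-5.505089))
a2 red (array([507.1, 167.6]), 60.560665130615234, 31.26590919494629, np.float32(-4.249542))
```

View pics/m3.png

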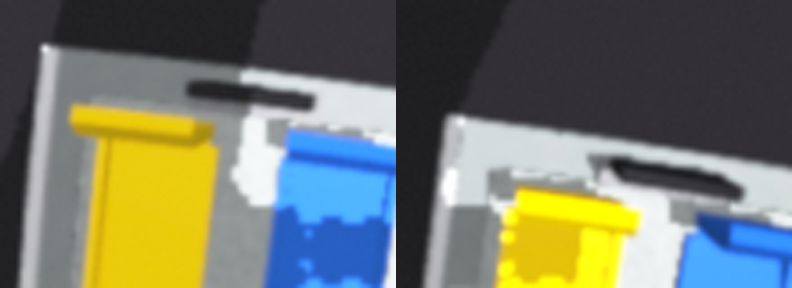

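```bash
python3 - <<'E'
from h import *
np.set_printoptions(precision=1,suppress=True)
i1,c1=load("b1");i2,c2=load("b2"); print("tab",tri((c1,(234.7,111.4)),(c2,(298,134.4))))
q=quat(np.pi+np.radians(-4.6))
r.gripper_to(.7,40)
r.move_pose([537.6,301.9,120],q); r.line_to([537.6,301.9,16],rate=120,guard=8); print(r.state()["eef_pos"])
r.gripper_to(0,40); s=r.state(); print(s["eef_pos"],s["finger_gap"],s["finger_force"],s["clock"])
r.line_to([537.6,301.9,120],rate=120); r.pause(.3); s=r.state(); print(s["eef_pos"],s["finger_gap"],s["finger_force"],s["force"])
im,c=snap("wrist","g1")
for k in blobs(im,"blue",100):
    print(cen(k),cv2.contourArea(k),wrect(c,k,s["eef_pos"][2]+39)[:4])
E
```

```text
tab (array([ 524.2, -183.2,   50.3]), [0.5, 0.5])
[538.5 302.2  16.9]
[538.5 302.3  17.2] 0.3310475854038623 40.059000849723816 11.3083
[537.2 301.6 119.3] 0.33772153187111037 39.526201486587524 [-0.2  0.7 -1.9]
(254.48022363150866, 240.01696706720068) 5992.0 (array([534.9, 302.2]), 61.478153228759766, 30.228256225585938, np.float32(-4.67202))
```

View pics/g1.png

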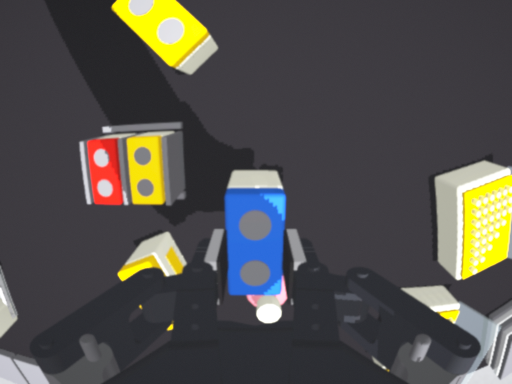

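```bash
cat >> h.py <<'E'
YAW=np.radians(-7.8); EX=np.array([np.cos(YAW),np.sin(YAW)]); EY=np.array([-EX[1],EX[0]])
BAY=dict(blue=np.array([581.5,-156.2]),yellow=np.array([571.9,-225.2]))
def place(col,dx,dy,h):
    """lid centre offset dx,dy (along cartridge) from TCP; h = TCP height over underside"""
    p=BAY[col]-dx*EX-dy*EY; q=quat(np.pi+YAW)
    r.move_pose([*p,h+110],q); r.pause(.3); s=r.state(); print("above",s["eef_pos"],s["force"])
    im,c=snap("wrist","pl_"+col)
    k=max(blobs(im,col,300),key=cv2.contourArea); print("lid",wrect(c,k,s["eef_pos"][2]-h+55)[:4])
    hit=r.line_to([*p,h+55],rate=80,guard=4); s=r.state(); print("mid",hit,s["eef_pos"],s["force"])
    return p
E
python3 - <<'E'
from h import *
np.set_printoptions(precision=1,suppress=True)
place("blue",-1.6,.3,17.2)
E
```

```text
above [ 583.3 -155.8  127.1] [ 0.3 -0.1 -0.5]
lid (array([ 581.2, -155. ]), 61.286685943603516, 30.172245025634766, np.float32(-7.723755))
mid False [ 583.4 -157.    72.5] [ 0.4  0.  -1. ]
```

```bash
python3 - <<'E'
from h import *
np.set_printoptions(precision=1,suppress=True)
p=BAY["blue"]+1.6*EX-.3*EY
hit=r.line_to([*p,33],rate=50,guard=3); s=r.state(); print(hit,s["eef_pos"],s["force"])
if not hit: hit=r.line_to([*p,28],rate=15,guard=3); s=r.state(); print(hit,s["eef_pos"],s["force"])
E
```

```text
False [ 583.3 -156.9   33.2] [ 0.4 -0.1 -0.3]
True [ 584.  -157.    31.2] [-0.7 -0.4  4.5]
```

```bash
python3 - <<'E'
from h import *
np.set_printoptions(precision=1,suppress=True)
r.gripper_to(.55,40); r.pause(.2); s=r.state(); p=s["eef_pos"]; print(s["finger_gap"],p)
r.line_to([p[0],p[1],130],rate=150)
r.gripper_to(1.0)
y=np.array([510.,207.8]); q=quat(np.pi/2+np.radians(-5))
r.move_pose([*y,150],q); r.pause(.3); s=r.state(); print(s["clock"],s["eef_pos"],s["qpos"])
im,c=snap("wrist","y1")
for k in blobs(im,"yellow",150):
    print(wrect(c,k,55)[:4])
k=blobs(im,"red",150)[0]; print("red",wrect(c,k,55)[:4])
snap("top","t2")
E
```

```text
0.5493414946540123 [ 582.  -156.4   29.4]
20.675 [510.2 207.3 150. ] [-1.3  0.4  1.1  1.9 -0.4  1.1 -0.2]
(array([638.1, 191.9]), 86.60659790039062, 47.063072204589844, np.float32(19.146263))
(array([378.3, 235.6]), 88.58658599853516, 44.151676177978516, np.float32(38.60739))
(array([510.1, 208.6]), 59.180389404296875, 31.148359298706055, np.float32(-5.055153))
(array([615.7, 220.8]), 48.74444580078125, 5.992469787597656, np.float32(18.573685))
red (array([506.7, 168.6]), 59.98703384399414, 30.924846649169922, np.float32(-5.083885))
```

View pics/y1.png

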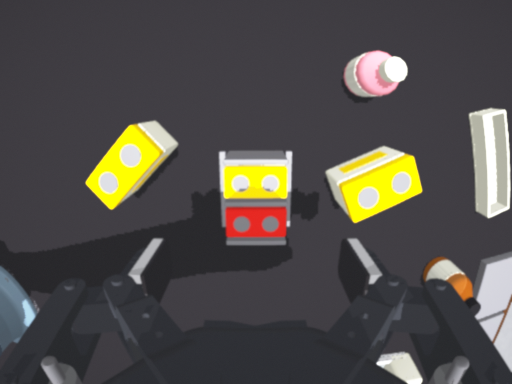

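```bash
python3 - <<'E'
from h import *
np.set_printoptions(precision=1,suppress=True)
p=[510.1,207.9]
hit=r.line_to([*p,22],rate=100,guard=6); s=r.state(); print(hit,s["eef_pos"],s["force"])
if hit: raise SystemExit
r.gripper_to(0,40); s=r.state(); h=s["eef_pos"][2]; print(s["eef_pos"],s["finger_gap"],s["finger_force"],s["force"])
r.line_to([*p,40],rate=40); s=r.state(); print(s["eef_pos"],s["finger_gap"],s["finger_force"],s["force"])
r.line_to([*p,140],rate=120); r.pause(.2); s=r.state(); print(s["eef_pos"],s["finger_gap"],s["force"],s["clock"])
im,c=snap("wrist","y2")
for k in blobs(im,"yellow",300): print(wrect(c,k,s["eef_pos"][2]-h+55)[:4])
k=blobs(im,"red",150)[0]; print("red",wrect(c,k,55)[:4], "h",h)
E
```

```text
False [510.8 208.2  22.7] [ 0.5 -0.3 -0.7]
[511.5 208.5  23.6] 0.0032538479117154994 3.7958118968526833 [-1.  -0.6  7.4]
[510.1 208.   40.1] 0.0010218083440327107 0.0 [-0.5  0.6 -0. ]
[509.5 207.6 139.2] 0.0015466429271218762 [-0.9  0.4 -0.2] 24.7583
(array([439.2, 255.2]), 49.025062561035156, 24.620508193969727, np.float32(39.126755))
(array([583.4, 230.8]), 48.23934555053711, 26.481834411621094, np.float32(19.248093))
(array([512.5, 240.6]), 32.598140716552734, 17.170549392700195, np.float32(-4.99086))
red (array([506.8, 168.5]), 59.86311340332031, 31.144428253173828, np.float32(-5.004219)) h 23.59254005398461
```

View pics/y2.png

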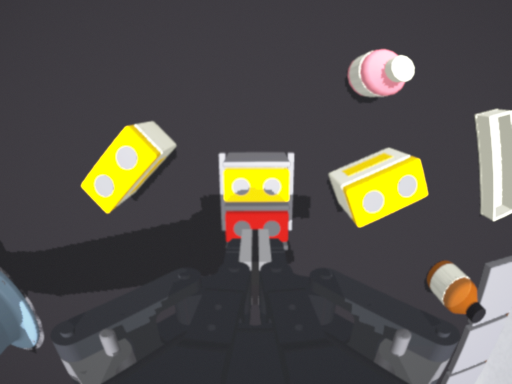

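```bash
python3 - <<'E'
from h import *
np.set_printoptions(precision=1,suppress=True)
print(r.state()["eef_pos"],r.state()["finger_gap"])
O={}
for n in("a1","a2","y1","y2"):
    im,c=load(n); k=min(blobs(im,"yellow",80),key=lambda k:np.linalg.norm(plane(c,cen(k),55)[:2]-(510,208))); O[n]=(c,cen(k)); print(n,wrect(c,k,55)[:4], ray(c,c["cx"],c["cy"])[0])
print(tri(O["a1"],O["y1"]),tri(O["a2"],O["y1"]),tri(O["a1"],O["a2"],O["y1"]),tri(O["a1"],O["a2"],O["y2"]))
T=snap("top","t3");S=snap("side","s3")
print(plane(O["y2"][0],(258,232),139))
o=[cv2.resize(S[0][180:300,200:360,::-1],None,fx=2.5,fy=2.5,interpolation=cv2.INTER_CUBIC),cv2.resize(T[0][140:260,100:260,::-1],None,fx=2.5,fy=2.5,interpolation=cv2.INTER_CUBIC)]
cv2.imwrite("pics/m4.png",np.hstack(o))
E
```

```text
[509.6 207.6 139.3] -0.0021437453473826416
a1 (array([510.3, 208.7]), 61.290077209472656, 31.75191879272461, np.float32(-5.0866165)) [457.6 296.1 384.9]
a2 (array([510.1, 207.5]), 61.679527282714844, 31.937915802001953, np.float32(-5.505089)) [457.8 186.8 384.8]
y1 (array([510.1, 208.6]), 59.180389404296875, 31.148359298706055, np.float32(-5.055153)) [516. 279. 325.]
y2 (array([510.2, 209.2]), 58.86772155761719, 31.007640838623047, np.float32(-4.99086)) [515.4 279.5 314. ]
(array([510. , 208.6,  53. ]), [0.0, 0.0]) (array([509.9, 208. ,  50.6]), [0.1, 0.1]) (array([510.1, 208. ,  50.9]), [0.3, 0.2, 0.1]) (array([510.1, 208. ,  50.9]), [0.3, 0.3, 0.1])
[510.5 200.5 139. ]
```

View pics/m4.png

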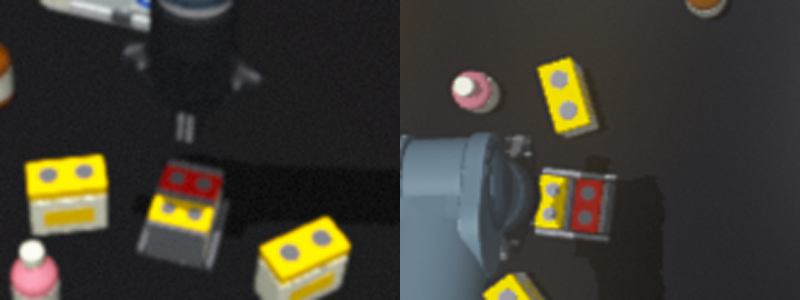

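```bash
python3 - <<'E'
from h import *
np.set_printoptions(precision=1,suppress=True)
im,c=load("s3"); 
g=im[215:250,262:290].astype(int).sum(2); print(g[:, ::2])
for v in(226,230,236,238):
    o,d=ray(c,274,v)
    for y in(197,208,218): print(v,y,o+d*(y-o[1])/d[1])
print(r.state()["eef_pos"],r.state()["tcp_rot"])
E
```

```text
[[ 79  64  71  84  73  77  68  78  81  75  67  83  88  68]
 [ 72  69  76  86  79  71  73  72  74  84  81  78  79  71]
 [ 76  73  82  80  69  71  75  89  75  75  68  65  79  81]
 [ 82  81  82  78  80  65  81  88  71  79  71  80  82  66]
 [ 78  85  78  77  68  78  76  85  75  70  65  77  69  74]
 [ 89  71  77  84  79  69  78  79  72  75  65  68  64  84]
 [ 82  85  83  75  68  79  62  66  58  69  84  59  75  75]
 [ 93  88  86  73  86  75  68  71  71  81  69  71  82  94]
 [ 97  81  93  88  73  82  69  74  78  77  76  70  74  84]
 [ 83  91  96  82  85 129  95  83  64  70  74  79  90  84]
 [ 93  87  99  84 111 220 135 126  75  81  70  77  94 100]
 [ 98  94  94  87 141 291 182 201  90  72  80  82  88  89]
 [ 91  86  95  76 154 306 218 261 106  75  75  89  88  85]
 [ 84  86  86  87 145 293 222 280 113  78  95  88  88  81]
 [ 90  88  84  88 147 275 226 270  99  64  87  92  88  91]
 [ 89  84  86  85 144 276 215 267  89  75  79  86  75  91]
 [ 90  87  95  82 156 274 233 276 104  82  95  80  84  91]
 [ 85  90  94  88 167 271 251 265  92  78  96  73  77  81]
 [ 98  90  88  83 174 272 256 273 101 
[... 643 characters left out ...]
9  64  48  51  38  49  62]
 [ 96  82 112 195 198 188 180 127 123  80  58  57  44  60]
 [ 93  73 121 195 195 206 204 182 182 142 124  86  63  51]
 [ 95  85 125 178 187 187 211 191 218 194 181 158 124  93]
 [ 89 103 145 172 183 185 189 190 206 199 204 195 185 147]
 [ 95 113 157 181 197 197 179 149 185 188 198 207 197 176]]
226 197 [513.  197.  186.7]
226 208 [511.8 208.  198.6]
226 218 [510.6 218.  209.5]
230 197 [512.5 197.  173.1]
230 208 [511.2 208.  185.2]
230 218 [510.1 218.  196.3]
236 197 [511.6 197.  152.1]
236 208 [510.4 208.  164.6]
236 218 [509.3 218.  176. ]
238 197 [511.3 197.  145. ]
238 208 [510.1 208.  157.6]
238 218 [509.  218.  169.1]
[509.9 207.7 139.6] [ 0.   0.7  0.7 -0. ]
```

```bash
python3 - <<'E'
from h import *
np.set_printoptions(precision=1,suppress=True)
r.gripper_to(1.0); p=[510.1,208.0]
r.line_to([*p,25],rate=150)
hit=r.line_to([*p,-10],rate=60,guard=5); s=r.state(); print(hit,s["eef_pos"],s["force"],s["finger_gap"])
if hit: raise SystemExit
r.gripper_to(.3,40); s=r.state(); h=s["eef_pos"][2]; print(s["eef_pos"],s["finger_gap"],s["finger_force"],s["force"])
if s["finger_gap"]<.5: raise SystemExit
r.line_to([*p,h+15],rate=40); s=r.state(); print(s["eef_pos"],s["finger_gap"],s["finger_force"],s["force"])
if s["finger_gap"]<.5: raise SystemExit
r.line_to([*p,h+90],rate=120); r.pause(.2); s=r.state(); print(s["eef_pos"],s["finger_gap"],s["force"],s["clock"])
im,c=snap("wrist","y3")
for k in blobs(im,"yellow",300): print(wrect(c,k,s["eef_pos"][2]-h+55)[:4])
k=blobs(im,"red",150)[0]; print("red",wrect(c,k,55)[:4], "h",h)
E
```

```text
False [510.2 207.8 -10.1] [0.2 0.3 0.4] 0.9995490781798188
[510.8 208.2  -9.4] 0.6952902329465643 44.44259226322174 [ 0.4 -0.   2.1]
[510.1 208.2   5.8] 0.6968906502439627 44.1491836309433 [-0.2 -0.4 -1.2]
[509.3 207.7  79.7] 0.6968699997108753 [-0.3 -0.3 -0.8] 29.2167
(array([509. , 210.2]), 60.05032730102539, 34.855018615722656, np.float32(-4.756485))
(array([584.4, 230.4]), 49.58504867553711, 28.038312911987305, np.float32(18.938416))
(array([438.3, 254.8]), 51.3242301940918, 25.234804153442383, np.float32(38.72931))
(array([511.3, 236.1]), 31.103010177612305, 4.801506519317627, np.float32(-4.9638977))
(array([569.2, 248. ]), 27.519927978515625, 4.629147529602051, np.float32(18.71762))Traceback (most recent call last):
  File "<stdin>", line 14, in <module>
IndexError: list index out of range
```

```bash
python3 - <<'E'
from h import *
np.set_printoptions(precision=1,suppress=True)
p=[540,50]
r.line_to([509.5,207.7,120],rate=200)
r.move_pose([*p,110],quat(np.pi/2+YAW))
r.line_to([*p,-3],rate=120); hit=r.line_to([*p,-16],rate=15,guard=3); s=r.state(); print(hit,s["eef_pos"],s["force"])
if not -12<s["eef_pos"][2]<-7: raise SystemExit
r.gripper_to(1.0); x=r.state()["eef_pos"]
r.line_to([*p,110],rate=200); r.gripper_to(.7)
r.move_pose([*p,110],quat(np.pi+YAW)); r.pause(.2)
im,c=snap("wrist","y4")
for k in blobs(im,"yellow",300)[:3]: print(wrect(c,k,55)[:4])
s=r.state();print("released at",x,s["eef_pos"],s["clock"])
E
```

```text
True [540.2  50.1  -9.4] [-1.3  0.2  4.2]
(array([538.9,  50.2]), 61.241790771484375, 31.370849609375, np.float32(-7.8134003))
(array([640.5, 203.8]), 96.76651000976562, 45.94781494140625, np.float32(18.930939))
(array([391.7, 255.3]), 60.60160446166992, 54.88823318481445, np.float32(38.54831))
released at [538.8  50.2 -10.4] [539.9  50.  109.9] 34.9417
```

```bash
python3 - <<'E'
from h import *
np.set_printoptions(precision=1,suppress=True)
p=[539.2,50.1]
hit=r.line_to([*p,6],rate=120,guard=6); print(hit)
if hit: raise SystemExit
r.gripper_to(0,40); s=r.state(); h=s["eef_pos"][2]; print(s["eef_pos"],s["finger_gap"],s["finger_force"])
if not .25<s["finger_gap"]<.45: raise SystemExit
r.line_to([*p,130],rate=150)
place("yellow",-.5,.2,h); s=r.state(); print("h",h,s["finger_gap"],s["clock"])
E
```

```text
False
[540.1  50.2   7. ] 0.3407816223170744 40.17878472805023
above [ 573.  -223.8  117. ] [-0.6 -0.3 -0.4]
lid (array([ 570.7, -223.1]), 61.382347106933594, 30.061166763305664, np.float32(-7.655136))
mid False [ 572.7 -225.8   62.2] [-0.3  0.3 -1.3]
h 6.953329393687528 0.3415001883755657 39.575
```

```bash
python3 - <<'E'
from h import *
np.set_printoptions(precision=1,suppress=True)
p=BAY["yellow"]+1.0*EX-.2*EY; h=7.
hit=r.line_to([*p,h+17],rate=50,guard=3); s=r.state(); print(hit,s["eef_pos"],s["force"])
if not hit: hit=r.line_to([*p,h+10],rate=15,guard=3); s=r.state(); print(hit,s["eef_pos"],s["force"])
if abs(s["eef_pos"][2]-h-14)<2:
    r.gripper_to(.55,40); r.pause(.3); s=r.state(); e=s["eef_pos"]; print(s["finger_gap"],e)
    r.line_to([e[0],e[1],120],rate=150); r.gripper_to(0)
    for nm,x in(("c1",(648,-155,150)),("c2",(648,-235,150))):
        r.move_pose(list(x),quat(np.pi)); r.pause(.25); im,c=snap("wrist",nm)
        for col in("blue","yellow"):
            m=cv2.inRange(cv2.cvtColor(im,cv2.COLOR_RGB2HSV),*HSV[col]); k=max(blobs(im,col,1000),key=lambda k:cv2.contourArea(k)); print(nm,col,wrect(c,k,84)[:4])
    print(r.state()["clock"])
    o=[cv2.resize(load(n)[0][30:200,130:380,::-1],None,fx=1.6,fy=1.6,interpolation=cv2.INTER_CUBIC) for n in("c1","c2")]
    cv2.imwrite("pics/m5.png",np.hstack(o))
E
```

```text
False [ 573.1 -225.8   24.2] [-0.3  0.4 -0.8]
True [ 573.7 -225.8   21. ] [0.3 0.1 4. ]
0.5504710357415655 [ 572.  -225.1   19.5]
c1 blue (array([ 581.7, -156.6]), 90.07191467285156, 40.59218215942383, np.float32(-7.588806))
c1 yellow (array([ 573.2, -218.9]), 88.12911224365234, 52.31763458251953, np.float32(-7.875969))
c2 blue (array([ 581.2, -163.7]), 88.93739318847656, 54.77185821533203, np.float32(-6.9988785))
c2 yellow (array([ 572. , -225.2]), 89.28876495361328, 40.4349479675293, np.float32(-7.9990005))
44.2917
```

View pics/m5.png

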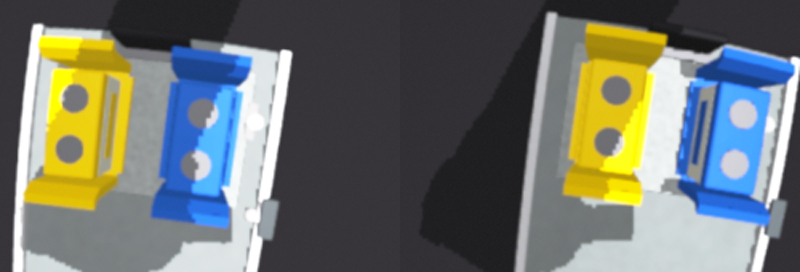

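```bash
python3 - <<'E'
from h import *
np.set_printoptions(precision=1,suppress=True)
mid=(BAY["blue"]+BAY["yellow"])/2; q=quat(np.pi+YAW); P=lambda d,z:[*(mid+d*EX),z]
r.move_pose(P(-95,130),q); r.line_to(P(-95,17),rate=150,guard=8); print(r.state()["eef_pos"])
hit=r.line_to(P(-66+72-12,17),rate=50,guard=15); s=r.state(); print(hit,s["eef_pos"],(s["eef_pos"][:2]-mid)@EX,s["force"],s["clock"])
if not hit:
    hit=r.line_to(P(-66+72+14,17),rate=25,guard=15); s=r.state(); print(hit,s["eef_pos"],(s["eef_pos"][:2]-mid)@EX,s["force"],s["clock"])
E
```

```text
[ 483.7 -178.5   17.7]
False [ 566.1 -189.3   16.7] -10.710032939513056 [-10.    1.5   7.7] 47.8583
True [ 576.9 -190.7   15.8] 0.1885778512166066 [ 0.4  0.2 -0. ] 48.55
```

```bash
python3 - <<'E'
from h import *
np.set_printoptions(precision=1,suppress=True)
mid=(BAY["blue"]+BAY["yellow"])/2; q=quat(np.pi+YAW); P=lambda d,z:[*(mid+d*EX),z]
hit=r.line_to(P(22,17),rate=25,guard=15); s=r.state(); print(hit,s["eef_pos"],(s["eef_pos"][:2]-mid)@EX,s["force"],s["clock"])
r.line_to(P(-35,17),rate=120); r.line_to(P(-35,150),rate=200)
r.move_pose([648,-190,170],quat(np.pi)); r.pause(.25); im,c=snap("wrist","d1"); s=r.state()
for col in("blue","yellow"):
    x,w,h,a,_=wrect(c,max(blobs(im,col,1000),key=cv2.contourArea),84); print(col,x,w,h,a,"moved",(x-BAY[col])@EX)
print(s["eef_pos"],s["clock"])
E
```

```text
True [ 576.2 -190.3   14.4] -0.5447582065026781 [ 0.2  0.8 -0.6] 49.0417
blue [ 647.3 -168.1] 89.37564849853516 45.1165771484375 -7.787575 moved 66.80587652229909
yellow [ 638.4 -232. ] 89.36505126953125 45.294639587402344 -7.5763702 moved 66.79305586573437
[ 646.7 -190.4  169.6] 51.0833
```

```bash
python3 - <<'E'
from h import *
np.set_printoptions(precision=1,suppress=True)
for nm,y in(("d2",-165),("d3",-235)):
    r.move_pose([718,y,150],quat(np.pi)); r.pause(.25); im,c=snap("wrist",nm)
    for col in("blue","yellow"):
        x,w,h,a,_=wrect(c,max(blobs(im,col,1000),key=cv2.contourArea),84); print(nm,col,x,w,h,a,"moved",(x-BAY[col])@EX,(x-BAY[col])@EY)
print(r.state()["clock"])
E
```

```text
d2 blue [ 648.4 -166. ] 89.36019897460938 40.790462493896484 -7.915924 moved 67.58621825274307 -0.5906652671576247
d2 yellow [ 640.1 -228.5] 87.93165588378906 52.792118072509766 -8.262527 moved 68.00063935460616 6.023646748089482
d3 blue [ 647.8 -172. ] 88.86614990234375 52.50480651855469 -7.621254 moved 67.84700188509453 -6.663415094145669
d3 yellow [ 638.9 -234.5] 89.29048919677734 40.441951751708984 -7.857773 moved 67.62685852505942 -0.1338714178174406
52.475
```

```bash
python3 - <<'E'
from h import *
np.set_printoptions(precision=1,suppress=True)
mid=(BAY["blue"]+BAY["yellow"])/2; q=quat(np.pi+YAW); P=lambda d,z:[*(mid+d*EX),z]
r.move_pose(P(-40,130),q); r.line_to(P(-40,17),rate=200,guard=8); r.line_to(P(-12,17),rate=80,guard=10)
for d in(-6,-3,-1,1,3,5,7,9,11):
    hit=r.line_to(P(d,17),rate=25,guard=25); s=r.state(); print(d,hit,(s["eef_pos"][:2]-mid)@EX,s["eef_pos"][2],s["force"],s["clock"])
    if hit or np.linalg.norm(s["force"])>18: break
E
```

```text
-6 False -6.020905659596146 16.984164817559254 [-0.2 -0.6 -1. ] 54.8583
-3 False -2.789145316057194 17.01103691484158 [-0.4  0.3  0.3] 55.125
-1 False -0.8452106496387882 17.017437245619554 [-1.1  0.2 -0.2] 55.375
1 False 1.1805634462476893 17.020160400311852 [0.7 0.1 0.2] 55.625
3 False 1.5224727465912722 16.764435752501598 [-3.6  0.2  3. ] 55.875
5 False 1.4274992400447537 16.59599325379984 [-7.9  2.2  7.1] 56.125
7 False 1.2530472666534633 16.32600911337199 [-9.6  2.4  8.7] 56.375
9 False 1.1673313449297933 16.113841722904773 [-13.2   3.7  11.7] 56.625
```

```bash
python3 - <<'E'
from h import *
np.set_printoptions(precision=1,suppress=True)
mid=(BAY["blue"]+BAY["yellow"])/2; q=quat(np.pi+YAW); P=lambda d,z:[*(mid+d*EX),z]
r.line_to(P(-35,17),rate=150); r.line_to(P(-35,130),rate=250)
r.move_pose([480,150,200],q); T=snap("top","t5"); S=snap("side","s5"); print(r.state()["clock"])
for (im,c),(im2,c2) in((load("t3"),T),(load("s3"),S)):
    f=lambda i,cc: min(blobs(i,"blue",60),key=lambda k:np.linalg.norm(plane(cc,cen(k),60)[:2]-(610,-170)))
    a,b=f(im,c),f(im2,c2); d=(plane(c2,cen(b),75)-plane(c,cen(a),75))[:2]; print(cv2.contourArea(a),cv2.contourArea(b),cen(a),cen(b),d,d@EX,d@EY)
    A,B=wrect(c,a,75),wrect(c2,b,75); print(A[:4],B[:4],(B[0]-A[0])@EX)
E
```

```text
59.075
406.5 412.0 (286.9610496104961, 198.46453464534645) (290.8309061488673, 175.08495145631068) [67.1 -9.5] 67.7994136341881 -0.31741218114024816
(array([ 582.4, -155.7]), 88.10826873779297, 45.2812385559082, np.float32(-7.499954)) (array([ 649.6, -164.8]), 91.04480743408203, 44.7008171081543, np.float32(-8.866348)) 67.82358683914893
88.0 468.5 (257.4526515151515, 166.54734848484847) (247.076840981857, 169.3180362860192) [29.1 19.9] 26.104210466743197 23.628943805529783
(array([ 610.7, -134.1]), 122.20240783691406, 25.3155517578125, np.float32(-79.0293)) (array([ 646.3, -139.6]), 135.30307006835938, 89.33186340332031, np.float32(-82.19757)) 36.017526893455894
```

```bash
python3 - <<'E'
from h import *
im,c=load("t5")
for k in blobs(im,"red",60)[:4]: print(cen(k),plane(c,cen(k),55))
print(r.state()["force"]); print(r.hand_in())
E
```

```text
(496.188952260245, 319.2277144064216) [ 258.17928768 -756.41470959   55.        ]
[-0.69813126 -0.09577025  0.31339195]
the job is handed in; nothing more can be done
None
```

I put both cartridges in their bays, pushed the carriage in until it stopped solid, and handed the job in at about 59 s; no verdict came back. The carriage moved only about 68 mm of the 72 mm full travel, but the detent's force and snap point to it being home. I did not check the red cartridge again after taking the yellow one out beside it, because the arm hid it in the last picture.

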